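# Hang the S-hook in the scraper's hole

## Task

Take the black S-hook off the little steel rail and hang it in the round hole at the free end of the flat scraper that the orange clamp holds out over the edge of the ledge, its tip down through the hole, so that the wet tyre brush can be hung from it. Let go, so that the hook hangs there freely. Do not use the ring of the spanner that also sticks out over the edge, and leave the spanner where it lies.

Things in the scene. Friction and masses are not known exactly. Their poses are not given: they have to be found in the camera images.
- s_hook: Black plastic S-hook, flat section 10 mm thick (y), bar 9 mm wide, 80 g, hanging upright in its x-z plane (z up) on a fixed rail: bar 8 mm thick, 150 mm long along the hook's y, centre 135 mm up, posts no higher. Origin mid-S. Crown for pinching from above: 34 mm long, top at z 74 mm, inside of bend at z 55. Bottom z -59. To come off: raise 35 mm, then 50 mm or more along its -x.
- hook_tip (a point): Lower end of the hook's free upper leg (9 x 10 mm), at x +22, z +30 mm from the hook's origin; same axes. The upper throat is 35 mm wide, x -17 to +17; its other side is the shank, which from x -22, z +4 slants to x +22, z -16 (centre lines). Things enter the throat sideways from +x, between the tip and that slanting bar (upper face z -1 at x 0, z +7 at x -17).
- scraper_hole (a point): Centre of the 34 mm hole, on the upper face of the fixed, level scraper (4 mm plate, handle 54 mm wide, about 144 mm up). x points from the free end to the ledge, z up. Free end 27 mm along -x: the 10 mm strip before the hole carries the hook, whose origin then is 22 mm along -x and 55 mm below, its x along this x. Ledge edge 103 mm along +x; clamp beyond y +55, x +10 mm, 45 mm above the plate.
- spanner: Loose dark steel ring-and-open-ended spanner, 258 mm long, 12 mm thick, 0.38 kg, lying on the ledge with its ring (25 mm hole, 41 mm outside) out over the edge. Origin on its underside in the shank, 70 mm from the ring's centre; x points from the ring to the open jaw. To be left alone.
Things that resemble listed ones, but are neither listed nor needed, are in the scene too. What is meant by the s_hook is not pink or yellow, and is the smaller of those in its own colour.

How it is judged (in metres and radians):
At the end, for the whole second after the job is handed in: The S-hook hangs by its upper bend from the scraper's end: tip at least 10 mm below the plate's upper face and within 22 mm (level) of the hole's centre, origin no more than 70 mm below the plate, upright within 25 degrees and no more than swaying (slower than 0.1 m/s) (z of hook_tip in the frame of scraper_hole below -0.01 m and horizontal distance between hook_tip and scraper_hole below 0.022 m and z of s_hook in the frame of scraper_hole above -0.07 m and angle between s_hook's own z axis and vertical below 0.45 rad and linear speed of s_hook below 0.1 m/s); the robot touches nothing.
It fails at once if the spanner is shifted by more than 30 mm (distance of spanner from where it was at the start of the episode above 0.03 m).
It also fails if it takes over 48 s, if anything falls off the work surface, if the arm or the gripper's body presses on something with over 40 N, if the wrist force passes 120 N, or if a joint passes its speed limit or range.

## Robot

A 6-joint arm with a two-finger parallel gripper is mounted at the origin on the work surface. World frame = base frame: x ahead of the robot, y to its left, z up, the work surface at z = 0. Lengths are in mm, angles in rad, forces in N, time in s.
With the tool pointing down it reaches from about 275 to 1000 mm from the base axis. Payload 8.4 kg.
Tool frame: the origin (TCP) lies at the very end of the fingers, on their centre line; the grasp point (between the pads) lies 19 mm behind it; z points along the fingers, y is the line along which they close (so a half turn about z gives the same grasp; the last joint's range is limited). The gripper opens to 85 mm and grips with 20 to 120 N. Pads are 22 mm wide; open, the fingers measure 114 mm over their backs; the gripper's body (76 mm by 85 mm) begins 54 mm behind the grasp point. The pads swing forward as they close: fully open they stand 13 mm farther back than shut.
Start: joints at [-1.12, 0.353, 1.633, -0, 1.155, -0.002], TCP at [273.427, -562.019, 231.281] pointing down, gripper open.
Joint ranges: [-2.63, 2.63], [-0.92, 2.1], [0.06, 2.66], [-1.3, 4.44], [0, 2.69], [-3.02, 3.02]. Speed limits (rad/s): [2.22, 2.22, 2.79, 3.14, 3.14, 3.14].

## Interface

Orientations are given as [roll, pitch, yaw] about the fixed x, y, z axes, in that order (R = Rz(yaw) Ry(pitch) Rx(roll)).
In Python, from rig import r, vision gives the robot as it stands. The module is installed in compiled form; this text tells all that it offers.
- The arm moves only by the tool play_rows, never from a script. Its argument "steps" is a list of rows, each an object with "delta_pos": the shift along the tool's x, y, z in cm, a list of three; "yaw": the turn about the tool's z in rad; "jaw": the opening in per cent of the stroke, from 0 (shut) to 100 (fully open). A call has exactly 8 rows; each row is the pose to reach, as a shift and turn from the pose commanded when the call began, along the tool's axes at that moment; what a row does not reach only later rows make up. A row lasts 1/10 s, in which the tool goes at most 50 mm and 8.59 degrees, less where a joint would pass 70% of its speed; a pose out of reach is approached as far as the arm can. A call with a gripper value outside its range is refused whole. The fingers move at their own pace and stop on an object; "grip_force" is the grip in N (left out, the last holds). Time passes only in rows, so rows that repeat a pose let the fingers close, or fill a call up. It gives the time, the measured TCP pose, the force, the opening and the grip force at its end, in the units of the state.
- r.sense(): the state, without advancing time (a new reading comes with each control period).
- vision.grab_frame(name): name is "scene" or "side" or "wrist"; returns (picture, depth): 420x560x3 uint8, red, green, blue; 420x560 float32, mm along the optical axis (not along the pixel's ray), 0 where there is no reading.
- vision.calibration(name): a dict with "mtx" (3x3 intrinsics, pixels), "extrinsics" (4x4, takes a point from camera to world coordinates). Camera axes: x right, y down, z forward; pixel columns grow to the right and rows downward; lengths in mm; the calibration is good to about 2 mm. A picture is of the moment at which its call begins: read the wrist's pose just before it. calibration takes no time and is no camera call; for the wrist camera it gives the pose at the moment of the call.
- r.sign_off(): hands the job in; it is judged then, once.
Trained networks look in the newest picture that a camera, given by its name, has taken for a name from the list of things; names that differ only in an ending like _2 or _b are one class to them, and where a whole thing is asked for, a point or a joint stands for the part that bears it (a point fixed in the world has none). Each returns a list of dicts, best first, with "conf" (0 to 1); they miss things now and then, are a little off and sometimes report something else, mostly with a low value. They report only what shows in the picture. A call takes as long as a camera call. They do not tell look-alikes from the thing itself.
- vision.cut_out(camera, thing): "region" (420x560 bool, what is visible of it) and "uv" ([column, row] in pixels, amid what is visible of it).
- vision.landmark_of(camera, thing): "uv" ([column, row] in pixels: a listed point, or the origin of a listed thing).
The state is a dict: "clock": time; "qpos": joint angles; "qvel": joint speeds; "joint_efforts": joint torques, N m; "eef_pos": TCP position; "tcp_rot": TCP orientation; "contact_force": force on the tool from outside, world axes, zero at the start; "wrist_torque": the same for the moment, N m; "opening": opening from 0.0 (shut) to 1.0 (fully open); "grasp_force": force on a finger pad.
Only numpy, scipy, OpenCV 4.12 (cv2) and the standard library are available. Lean on these libraries where they do the work, as an engineer would, in place of code of your own. Each camera call takes 0.05 s, during which the arm holds its last target. There are 200 camera calls.

## Working session

There is one attempt and no reset: what is moved stays moved. The work goes in short steps, Python scripts to look and compute and a tool call to move; the robot and the scene stay as the last step left them, time stands still between calls to the robot, and variables do not carry over. Pictures are saved under pics/ and viewed, at most 10 in all, crops included, and the job is handed in when it is done.

Besides the shell and the picture viewer there is one more tool, called after "Emit:" as name(argument=value, ...), one argument or row to a line, values as JSON. play_rows: Moves the arm, as the interface text tells. Its arguments: {"type":"object","properties":{"steps":{"type":"array"},"grip_force":{"type":"number"}},"required":["steps"]}

```bash
mkdir -p pics; cat > h.py <<'E'
from rig import r, vision
import numpy as np, cv2
def world(name,uv,d,C=None):
    C=C or vision.calibration(name); K=np.array(C["mtx"]);T=np.array(C["extrinsics"])
    p=np.linalg.inv(K)@np.array([uv[0],uv[1],1.])*d
    return (T@np.append(p,1))[:3]
def atz(name,uv,z,C=None):
    C=C or vision.calibration(name); K=np.array(C["mtx"]);T=np.array(C["extrinsics"])
    d=T[:3,:3]@np.linalg.inv(K)@np.array([uv[0],uv[1],1.])
    return T[:3,3]+d*(z-T[2,3])/d[2]
def cloud(name,region,depth):
    C=vision.calibration(name); v,u=np.nonzero(region&(depth>0)); d=depth[v,u]
    K=np.array(C["mtx"]);T=np.array(C["extrinsics"])
    p=np.linalg.inv(K)@np.stack([u,v,np.ones_like(u)])*d
    return (T[:3,:3]@p+T[:3,3:]).T
E
python3 - <<'E'
from h import *
ims=[]
for n in ("scene","side"):
    p,d=vision.grab_frame(n); np.save(f"{n}.npy",d); cv2.imwrite(f"pics/{n}0.png",p[:,:,::-1])
    for t in ("s_hook","spanner"):
        for o in vision.cut_out(n,t):
            c=cloud(n,o["region"],d)
            print(n,t,round(o["conf"],2),o["uv"],o["region"].sum(),np.median(c,0).round() if len(c) else None, np.ptp(c,0).round() if len(c) else None)
    for t in ("hook_tip","scraper_hole","s_hook"):
        for o in vision.landmark_of(n,t):
            u,v=map(int,np.round(o["uv"])); print(n,t,round(o["conf"],2),o["uv"],world(n,o["uv"],d[v,u]).round(), atz(n,o["uv"],144).round())
print(r.sense()["clock"])
E
```

```text
scene s_hook 0.94 [315.9, 185.4] 747 [303. 143.  11.] [182. 140.  25.]
scene s_hook 0.93 [395.3, 222.6] 788 [428. 349.  10.] [221. 195. 189.]
scene s_hook 0.89 [177.9, 245.1] 379 [ 486. -238.    8.] [142. 106. 152.]
scene s_hook 0.68 [273.4, 200.7] 120 [480.  14. 140.] [41. 10. 99.]
scene spanner 0.61 [181.6, 286.2] 1240 [ 720. -176.  148.] [349.  70. 160.]
scene hook_tip 0.91 [320.8, 199.5] [357. 151.  14.] [474. 135. 144.]
scene hook_tip 0.69 [182.8, 251.9] [ 627. -185.  148.] [ 623. -186.  144.]
scene hook_tip 0.58 [391.9, 210.0] [389. 348.   0.] [513. 303. 144.]
scene scraper_hole 0.94 [350.0, 223.3] [433. 226.   0.] [551. 198. 144.]
scene s_hook 0.94 [184.8, 243.5] [ 606. -182.  153.] [ 600. -184.  144.]
scene s_hook 0.93 [390.6, 220.3] [435. 335.  12.] [545. 295. 144.]
scene s_hook 0.59 [317.2, 183.7] [295. 146.  14.] [420. 130. 144.]
scene s_hook 0.53 [273.8, 213.6] [390.  19.  -3.] [516.  20. 144.]
side s_hook 0.76 [241.3, 348.0] 1435 [414. 366.  12.] [119. 161.  17.]
side s_hook 0.66 [291.1, 189.5] 439 [456.  19. 115.] [136. 292. 162.]
side s_hook 0.61 [342.7, 285.1] 1373 [292. 155.  12.] [170. 160.  19.]
side s_hook 0.54 [307.3, 190.2] 263 [ 467. -203.    7.] [117. 257. 139.]
side spanner 0.73 [231.4, 140.6] 556 [ 691. -168.  148.] [271. 291. 148.]
side hook_tip 0.89 [268.4, 345.9] [381. 356.  12.] [345. 451. 144.]
side hook_tip 0.85 [280.5, 192.9] [482.  18. 118.] [468.  58. 144.]
side hook_tip 0.81 [315.7, 279.3] [349. 155.   7.] [319. 300. 144.]
side hook_tip 0.71 [295.2, 182.9] [446.  21. 155.] [451.   2. 144.]
side scraper_hole 0.63 [218.7, 220.5] [649.  25.   0.] [547. 206. 144.]
side s_hook 0.85 [248.0, 330.8] [428. 337.  11.] [382. 438. 144.]
side s_hook 0.63 [287.5, 204.0] [ 507. -121.   -1.] [438.  96. 144.]
side s_hook 0.6 [338.9, 285.7] [296. 164.  15.] [280. 301. 144.]
side s_hook 0.52 [306.1, 189.3] [ 477. -204.    9.] [419.  21. 144.]
0.6
```

View pics/scene0.png

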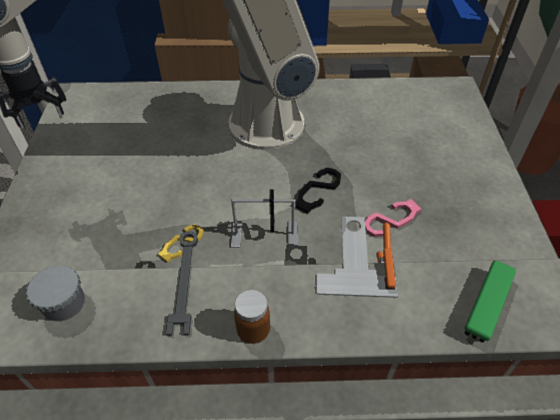

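View pics/side0.png

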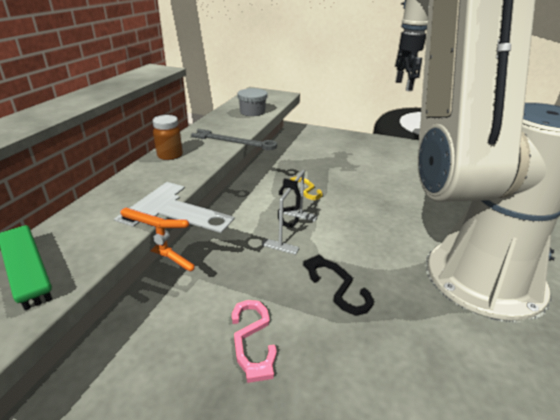

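The scene view shows the black hook edge-on on the rail at (272,210), with the big black decoy lying flat at (318,188). The scraper hole is at (351,225), and the spanner ring at (189,237) is well away from both. Next I'll get the hook's heading, the rail line and the scraper's orientation.

```bash
python3 - <<'E'
from h import *
def cl(n,dz):
    d=np.load(f"{n}.npy"); c=cloud(n,d>0,d); return c
for n in("scene","side"):
    c=cl(n,0)
    m=(abs(c[:,2]-144)<8)&(c[:,0]>505)&(c[:,0]<635)&(abs(c[:,1]-200)<45)
    q=c[m]; print(n,"plate",m.sum(),q.min(0).round(),q.max(0).round())
    if m.sum()>20:
        rc=cv2.minAreaRect(q[:,:2].astype(np.float32)); print(rc, np.median(q[:,2]))
    m=(abs(c[:,2]-135)<9)&(abs(c[:,0]-480)<80)&(abs(c[:,1]-15)<110)
    q=c[m]; 
    if m.sum()>10: print("rail",m.sum(),q.min(0).round(),q.max(0).round(),np.polyfit(q[:,1],q[:,0],1))
    m=(c[:,2]>146)&(c[:,2]<175)&(abs(c[:,0]-480)<80)&(abs(c[:,1]-15)<80)
    q=c[m]; print("crown",m.sum(), q.min(0).round() if m.sum() else '',q.max(0).round() if m.sum() else '')
im=cv2.imread("pics/side0.png")
cv2.imwrite("pics/crop1.png",cv2.resize(im[150:270,190:350],None,fx=4.8,fy=4.8,interpolation=cv2.INTER_CUBIC))
for z in (139,): 
  for u in((233,202),(294,202)): print(atz("scene",u,139).round())
E
```

```text
scene plate 733 [528. 173. 137.] [635. 233. 148.]
((581.5214233398438, 202.67591857910156), (54.70370864868164, 109.65811157226562), 85.49302673339844) 142.7603048073214
rail 259 [459. -86. 126.] [491.  70. 143.] [5.54142206e-02 4.68684315e+02]
crown 58 [449.   8. 146.] [483.  19. 160.]
side plate 772 [525. 173. 137.] [635. 235. 145.]
((580.7332153320312, 204.3038330078125), (57.4426383972168, 110.30058288574219), 86.65705871582031) 143.1283064095561
rail 196 [436. -79. 126.] [485.  74. 144.] [3.27279543e-02 4.58583949e+02]
crown 97 [444.   8. 146.] [479.  25. 160.]
[472. -80. 139.]
[476.  70. 139.]
```

View pics/crop1.png

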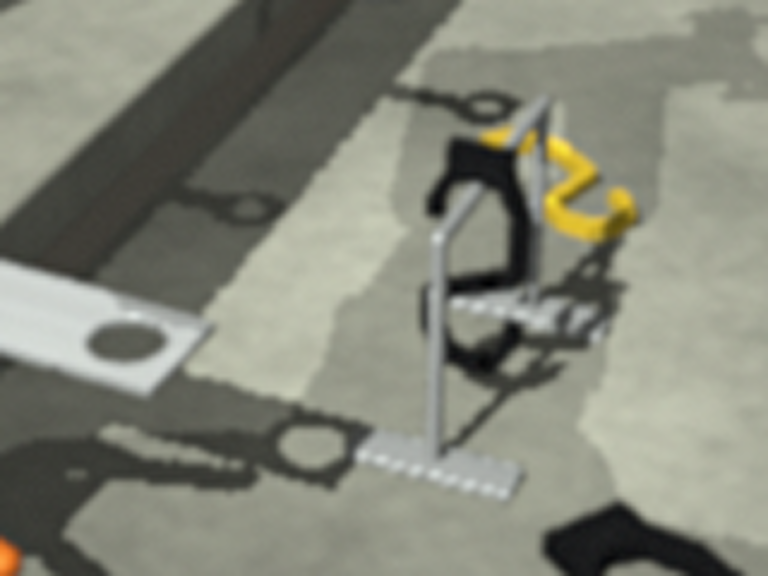

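The crop shows the hook's free tip on the ledge side, so its x axis is roughly world +x, nearly parallel to the scraper's x. No half turn is needed. Now I'll work out the approach.

```bash
cat >> h.py <<'E'
from scipy.spatial.transform import Rotation as Ro
def go(target,yaw_y=None):
    "print tool-axes shift (cm) and turn so that TCP=target and tool y along world heading yaw_y (mod pi)"
    s=r.sense(); R=Ro.from_euler("xyz",s["tcp_rot"]).as_matrix(); p=np.array(s["eef_pos"])
    print("t",s["clock"],"pos",p.round(1),"rot",np.round(s["tcp_rot"],3),"q6",np.round(s["qpos"][5],3),"open",s["opening"])
    print("delta cm",(R.T@(np.array(target)-p)/10).round(2))
    if yaw_y is not None:
        a=R.T@np.array([np.cos(yaw_y),np.sin(yaw_y),0]); t=np.arctan2(a[1],a[0])-np.pi/2
        print("turn",round((t+np.pi/2)%np.pi-np.pi/2,3))
E
python3 -c "
from h import *
go([440,14,235],np.pi/2-0.04)
print(Ro.from_euler('xyz',r.sense()['tcp_rot']).as_matrix().round(2))
C=vision.calibration('wrist');print(np.array(C['extrinsics']).round(2))"
```

```text
t 0.6 pos [ 273.4 -562.   231.3] rot [-3.142  0.     0.453] q6 -0.002 open 0.9992073804644164
delta cm [ 40.18 -44.51  -0.37]
turn 0.493
[[ 0.9   0.44 -0.  ]
 [ 0.44 -0.9   0.  ]
 [-0.   -0.   -1.  ]]
[[ 4.4000e-01 -8.6000e-01 -2.8000e-01  3.4388e+02]
 [-9.0000e-01 -4.2000e-01 -1.3000e-01 -5.2815e+02]
 [-0.0000e+00  3.1000e-01 -9.5000e-01  3.7492e+02]
 [ 0.0000e+00  0.0000e+00  0.0000e+00  1.0000e+00]]
```

Emit:
play_rows(
  steps=[
    {"delta_pos":[4,-4.4,-0.8],"yaw":0.1,"jaw":100},
    {"delta_pos":[7,-7.7,-1.7],"yaw":0.2,"jaw":100},
    {"delta_pos":[10,-11,-2.5],"yaw":0.3,"jaw":100},
    {"delta_pos":[13,-14.3,-3.4],"yaw":0.4,"jaw":100},
    {"delta_pos":[16,-17.6,-4.2],"yaw":0.493,"jaw":100},
    {"delta_pos":[19,-20.9,-5],"yaw":0.493,"jaw":100},
    {"delta_pos":[22,-24.2,-6],"yaw":0.493,"jaw":100},
    {"delta_pos":[25,-27.5,-6.9],"yaw":0.493,"jaw":100},
  ],
)

```text
clock: 1.4
eef_pos: [378.1, -203.7, 301.0]
tcp_rot: [3.141, -0.001, -0.041]
contact_force: [0.8, -0.0, -0.5]
opening: 1.004
grasp_force: 0.0
```

```bash
python3 -c "
from h import *
go([470,100,300],np.pi/2-0.04)"
```

```text
t 1.4 pos [ 378.1 -203.7  301. ] rot [ 3.141e+00 -1.000e-03 -4.100e-02] q6 1.114 open 1.00445412079244
delta cm [  7.95 -30.72   0.09]
turn -0.001
```

Emit:
play_rows(
  steps=[
    {"delta_pos":[1.3,-5,0],"yaw":0,"jaw":80},
    {"delta_pos":[2.6,-10,0],"yaw":0,"jaw":70},
    {"delta_pos":[3.9,-15,0],"yaw":0,"jaw":70},
    {"delta_pos":[5.2,-20,0],"yaw":0,"jaw":70},
    {"delta_pos":[6.5,-25,0],"yaw":0,"jaw":70},
    {"delta_pos":[8,-30.7,0],"yaw":0,"jaw":70},
    {"delta_pos":[8,-30.7,0],"yaw":0,"jaw":70},
    {"delta_pos":[8,-30.7,0],"yaw":0,"jaw":70},
  ],
)

```text
clock: 2.2
eef_pos: [470.7, 100.5, 300.2]
tcp_rot: [-3.141, -0.0, -0.037]
contact_force: [-0.3, -0.5, -0.1]
opening: 0.702
grasp_force: 0.0
```

```bash
python3 - <<'E'
from h import *
C=vision.calibration("wrist")
p,d=vision.grab_frame("wrist"); cv2.imwrite("pics/w1.png",p[:,:,::-1]); np.save("w1.npy",d)
for t in("scraper_hole","hook_tip","s_hook"):
    for o in vision.landmark_of("wrist",t):
        z={"scraper_hole":144,"hook_tip":114,"s_hook":84}[t]
        print(t,round(o["conf"],2),o["uv"],atz("wrist",o["uv"],z,C).round(1))
c=cloud("wrist",d>0,d)
m=(abs(c[:,2]-143)<6)&(c[:,0]>505)&(c[:,0]<635)&(abs(c[:,1]-200)<45); q=c[m]
if m.sum()>9: print("plate",m.sum(),q.min(0).round(),q.max(0).round(),cv2.minAreaRect(q[:,:2].astype(np.float32)),np.median(q[:,2]))
m=(abs(c[:,2]-137)<4)&(abs(c[:,0]-470)<40)&(abs(c[:,1])<90)&(abs(c[:,1]-14)>12); q=c[m]
if m.sum()>9: print("rail",m.sum(),q.min(0),q.max(0),np.polyfit(q[:,1],q[:,0],1))
m=(c[:,2]>148)&(c[:,2]<172)&(abs(c[:,0]-465)<50)&(abs(c[:,1]-14)<40); q=c[m]
if m.sum()>9: print("crown",m.sum(),q.min(0).round(1),q.max(0).round(1),cv2.minAreaRect(q[:,:2].astype(np.float32)),np.median(q,0))
go([465,14,200],np.pi/2-.04)
E
```

```text
scraper_hole 0.25 [365.0, 181.7] [476.  28. 144.]
hook_tip 0.88 [375.4, 170.1] [479.8  11.5 114. ]
hook_tip 0.88 [248.1, 253.0] [397.  140.2 114. ]
hook_tip 0.85 [101.1, 236.7] [420.7 289.8 114. ]
hook_tip 0.83 [550.1, 119.1] [ 521.7 -147.2  114. ]
s_hook 0.97 [537.2, 146.0] [ 492.6 -161.5   84. ]
s_hook 0.89 [108.0, 206.9] [443.5 292.8  84. ]
s_hook 0.88 [255.0, 285.1] [341.7 138.9  84. ]
s_hook 0.74 [366.6, 183.5] [459.4  12.5  84. ]
plate 7751 [524. 168. 139.] [625. 229. 148.] ((575.4627685546875, 198.45375061035156), (55.0608024597168, 99.35128021240234), 85.55642700195312) 144.94634286070772
rail 1171 [452.55383661 -89.33674995 133.52291109] [465.84508753  67.36523894 140.99939213] [3.80349856e-02 4.60128022e+02]
crown 612 [441.7   4.  148.1] [476.8  15.5 160.9] ((459.1174011230469, 9.780406951904297), (10.682050704956055, 35.1889762878418), 87.88182830810547) [460.96670623  11.05215122 158.61749732]
t 2.4 pos [469.8  97.2 300.3] rot [ 3.141  0.    -0.041] q6 1.813 open 0.7013487587769103
delta cm [-0.14  8.32 10.03]
turn -0.001
```

View pics/w1.png

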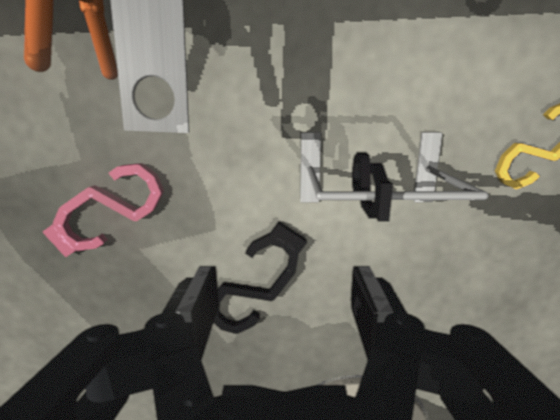

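Wrist view: hook crown on the rail at (375,190), scraper hole at (153,97), big black decoy at (265,275). The measured crown is at about (460,12), top 160. Now I'll go above it and look again while still.

Emit:
play_rows(
  steps=[
    {"delta_pos":[-0.3,3,2],"yaw":0,"jaw":70},
    {"delta_pos":[-0.6,6,6],"yaw":0,"jaw":70},
    {"delta_pos":[-0.6,8.5,9],"yaw":0,"jaw":70},
    {"delta_pos":[-0.6,8.5,10],"yaw":0,"jaw":70},
    {"delta_pos":[-0.6,8.5,10],"yaw":0,"jaw":70},
    {"delta_pos":[-0.6,8.5,10],"yaw":0,"jaw":70},
    {"delta_pos":[-0.6,8.5,10],"yaw":0,"jaw":70},
    {"delta_pos":[-0.6,8.5,10],"yaw":0,"jaw":70},
  ],
)

```text
clock: 3.2
eef_pos: [461.6, 14.0, 201.4]
tcp_rot: [-3.141, -0.002, -0.039]
contact_force: [-0.3, 0.2, 0.7]
opening: 0.704
grasp_force: 0.0
```

```bash
python3 - <<'E'
from h import *
s0=r.sense()["eef_pos"]; C=vision.calibration("wrist")
p,d=vision.grab_frame("wrist"); cv2.imwrite("pics/w2.png",p[:,:,::-1])
C2=vision.calibration("wrist"); print(s0,(np.array(C2["extrinsics"])-np.array(C["extrinsics"]))[:3,3].round(2))
c=cloud("wrist",d>0,d)
m=(c[:,2]>148)&(c[:,2]<172)&(abs(c[:,0]-465)<50)&(abs(c[:,1]-14)<18); q=c[m]
if m.sum()>9: print("crown",m.sum(),q.min(0).round(1),q.max(0).round(1),cv2.minAreaRect(q[:,:2].astype(np.float32)))
t=q[q[:,2]>156]; print("top",len(t),t.min(0).round(1),t.max(0).round(1),np.median(t[:,2]))
m=(abs(c[:,2]-137)<4)&(abs(c[:,0]-462)<20)&(abs(c[:,1])<90)&(abs(c[:,1]-14)>12); q=c[m]
if m.sum()>9: print("rail",m.sum(),q.max(0),np.polyfit(q[:,1],q[:,0],1))
go([461,13,142],np.pi/2-.038)
E
```

```text
[461.61940252  13.98784928 201.43357203] [-0.12 -0.01 -0.22]
crown 1035 [443.3   7.6 148.1] [478.1  18.4 161.1] ((460.7514343261719, 13.169207572937012), (10.030601501464844, 34.73302459716797), 88.0962905883789)
top 962 [443.3   7.6 156.1] [478.   18.4 161.1] 158.64816663111503
rail 2562 [466.82295843  70.50315577 140.98718138] [3.43192393e-02 4.61337374e+02]
t 3.25 pos [461.4  14.  201.2] rot [-3.141e+00 -2.000e-03 -3.900e-02] q6 1.637 open 0.6965720050835591
delta cm [-0.05  0.1   5.92]
turn -0.001
```

View pics/w2.png

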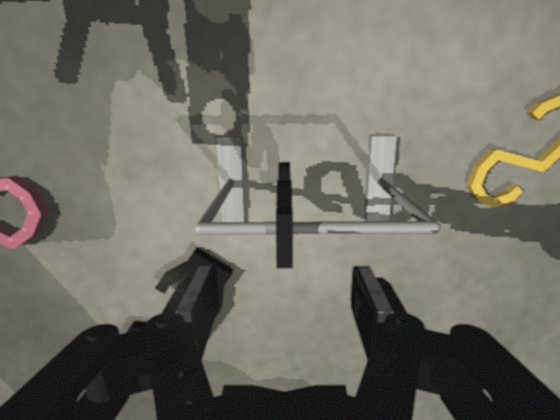

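Crown centred at (460.8, 13.2), top at 158.6, and aligned between the fingers. I'll descend and grip.

Emit:
play_rows(
  steps=[
    {"delta_pos":[-0.05,0.08,2],"yaw":0,"jaw":60},
    {"delta_pos":[-0.05,0.08,4],"yaw":0,"jaw":60},
    {"delta_pos":[-0.05,0.08,5.5],"yaw":0,"jaw":60},
    {"delta_pos":[-0.05,0.08,5.9],"yaw":0,"jaw":60},
    {"delta_pos":[-0.05,0.08,5.9],"yaw":0,"jaw":60},
    {"delta_pos":[-0.05,0.08,5.9],"yaw":0,"jaw":0},
    {"delta_pos":[-0.05,0.08,5.9],"yaw":0,"jaw":0},
    {"delta_pos":[-0.05,0.08,5.9],"yaw":0,"jaw":0},
  ],
  grip_force=60,
)

```text
clock: 4.05
eef_pos: [460.8, 12.8, 142.0]
tcp_rot: [-3.141, -0.001, -0.04]
contact_force: [-1.4, 2.3, 12.8]
opening: 0.098
grasp_force: 55.6
```

Emit:
play_rows(
  steps=[
    {"delta_pos":[0,0,0],"yaw":0,"jaw":0},
    {"delta_pos":[0,0,0],"yaw":0,"jaw":0},
    {"delta_pos":[0,0,0],"yaw":0,"jaw":0},
    {"delta_pos":[0,0,0],"yaw":0,"jaw":0},
    {"delta_pos":[0,0,0],"yaw":0,"jaw":0},
    {"delta_pos":[0,0,-0.5],"yaw":0,"jaw":0},
    {"delta_pos":[0,0,-1],"yaw":0,"jaw":0},
    {"delta_pos":[0,0,-1],"yaw":0,"jaw":0},
  ],
)

```text
clock: 4.85
eef_pos: [460.7, 12.7, 152.1]
tcp_rot: [-3.142, -0.001, -0.04]
contact_force: [0.1, 0.2, -1.9]
opening: 0.099
grasp_force: 59.4
```

Emit:
play_rows(
  steps=[
    {"delta_pos":[0,0,-1],"yaw":0,"jaw":0},
    {"delta_pos":[0,0,-2],"yaw":0,"jaw":0},
    {"delta_pos":[0,0,-2.5],"yaw":0,"jaw":0},
    {"delta_pos":[0,0,-2.5],"yaw":0,"jaw":0},
    {"delta_pos":[-2,0,-2.5],"yaw":0,"jaw":0},
    {"delta_pos":[-4.5,0,-2.5],"yaw":0,"jaw":0},
    {"delta_pos":[-7,0,-2.5],"yaw":0,"jaw":0},
    {"delta_pos":[-7,0,-2.5],"yaw":0,"jaw":0},
  ],
)

```text
clock: 5.65
eef_pos: [386.8, 15.5, 175.6]
tcp_rot: [3.141, 0.003, -0.04]
contact_force: [-0.1, 0.9, -1.2]
opening: 0.102
grasp_force: 59.4
```

```bash
python3 - <<'E'
from h import *
p,d=vision.grab_frame("side"); C=vision.calibration("side")
# where do crown/tip show?
for t in("hook_tip","s_hook","scraper_hole"):
    for o in vision.landmark_of("side",t): print(t,round(o["conf"],2),np.round(o["uv"]))
go([440,100,230],np.pi/2-.078)
im=p[:,:,::-1][120:270,180:380]; cv2.imwrite("pics/s3.png",cv2.resize(im,None,fx=4,fy=4,interpolation=cv2.INTER_CUBIC))
E
```

```text
hook_tip 0.85 [311. 189.]
hook_tip 0.73 [297. 184.]
hook_tip 0.66 [315. 279.]
hook_tip 0.6 [271. 344.]
s_hook 0.91 [250. 334.]
s_hook 0.8 [341. 286.]
s_hook 0.67 [319. 198.]
s_hook 0.45 [308. 188.]
scraper_hole 0.83 [215. 222.]
t 5.85 pos [391.4  15.5 176.6] rot [-3.142e+00 -1.000e-03 -4.000e-02] q6 1.647 open 0.09985859919071247
delta cm [ 4.52 -8.64 -5.34]
turn 0.038
```

View pics/s3.png

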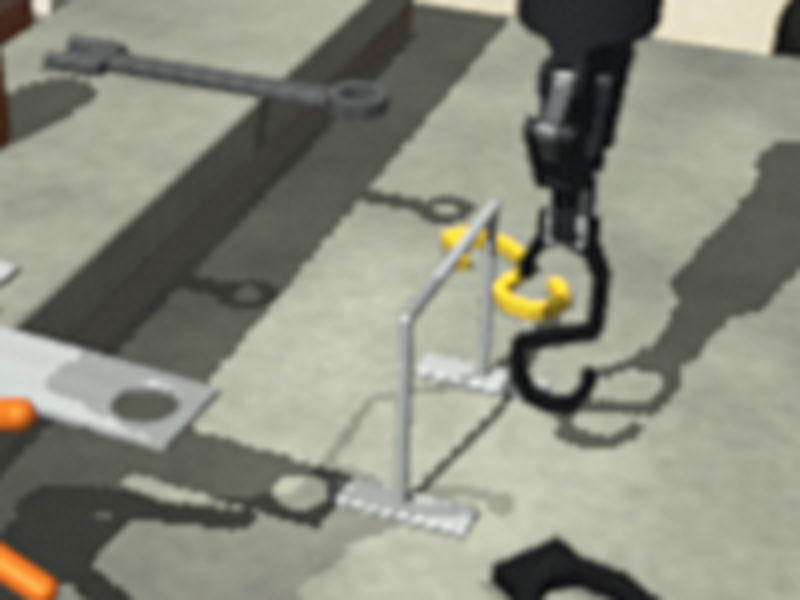

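The hook is off the rail and held upright. Next I'll move it in front of the scraper end, about 60 mm short, and measure the hole from close by.

Emit:
play_rows(
  steps=[
    {"delta_pos":[0,-2,-1],"yaw":0,"jaw":0},
    {"delta_pos":[1,-5.5,-2],"yaw":0.02,"jaw":0},
    {"delta_pos":[2,-9.5,-2],"yaw":0.038,"jaw":0},
    {"delta_pos":[3.5,-13.5,-2],"yaw":0.038,"jaw":0},
    {"delta_pos":[5,-17,-1.5],"yaw":0.038,"jaw":0},
    {"delta_pos":[6.2,-19,-1],"yaw":0.038,"jaw":0},
    {"delta_pos":[6.8,-19.6,-0.8],"yaw":0.038,"jaw":0},
    {"delta_pos":[6.8,-19.6,-0.8],"yaw":0.038,"jaw":0},
  ],
)

```text
clock: 6.65
eef_pos: [466.9, 209.1, 183.6]
tcp_rot: [3.141, 0.001, -0.077]
contact_force: [0.6, -0.7, -0.3]
opening: 0.098
grasp_force: 59.3
```

Emit:
play_rows(
  steps=[
    {"delta_pos":[0,0,0],"yaw":0,"jaw":0},
    {"delta_pos":[0,0,0],"yaw":0,"jaw":0},
    {"delta_pos":[0,0,0],"yaw":0,"jaw":0},
    {"delta_pos":[0,0,0],"yaw":0,"jaw":0},
    {"delta_pos":[0,0,0],"yaw":0,"jaw":0},
    {"delta_pos":[0,0,0],"yaw":0,"jaw":0},
    {"delta_pos":[0,0,0],"yaw":0,"jaw":0},
    {"delta_pos":[0,0,0],"yaw":0,"jaw":0},
  ],
)

```text
clock: 7.45
eef_pos: [466.1, 208.6, 184.3]
tcp_rot: [3.142, -0.0, -0.078]
contact_force: [-0.3, -0.0, -1.6]
opening: 0.098
grasp_force: 59.3
```

```bash
python3 - <<'E'
from h import *
C=vision.calibration("wrist")
p,d=vision.grab_frame("wrist"); cv2.imwrite("pics/w4.png",p[:,:,::-1])
for o in vision.landmark_of("wrist","scraper_hole"): print(round(o["conf"],2),o["uv"],atz("wrist",o["uv"],144,C).round(1))
for o in vision.landmark_of("wrist","hook_tip")[:3]: print("tip",round(o["conf"],2),o["uv"],atz("wrist",o["uv"],157,C).round(1))
c=cloud("wrist",d>0,d)
m=(abs(c[:,2]-144)<3.5)&(c[:,0]>515)&(c[:,0]<640)&(abs(c[:,1]-200)<45); q=c[m]
print("plate",m.sum(),q.min(0).round(),q.max(0).round(),cv2.minAreaRect(q[:,:2].astype(np.float32)),np.median(q[:,2]))
g=np.zeros((200,200),np.uint8); ij=np.round(q[:,:2]-[500,100]).astype(int); ok=(ij>=0).all(1)&(ij<200).all(1); g[ij[ok,1],ij[ok,0]]=255
g=cv2.morphologyEx(g,cv2.MORPH_CLOSE,np.ones((5,5)))
cs,h=cv2.findContours(g,cv2.RETR_CCOMP,cv2.CHAIN_APPROX_NONE)
for k,hh in zip(cs,h[0]):
    if hh[3]>=0 and len(k)>20: 
        (x,y),R=cv2.minEnclosingCircle(k); print("hole",x+500,y+100,R)
go([527-66,202,183],np.pi/2-.078)
E
```

```text
tip 0.97 [347.9, 290.9] [439.  174.2 157. ]
tip 0.78 [152.8, 277.6] [455.8 281.7 157. ]
tip 0.68 [283.8, 215.7] [486.2 206.5 157. ]
plate 11093 [525. 175. 141.] [590. 233. 147.] ((557.3004760742188, 203.8573455810547), (54.233253479003906, 61.91316223144531), 85.78313446044922) 144.96159786397874
hole 553.1794662475586 204.07595825195312 17.307435989379883
t 7.6 pos [466.1 208.7 184.3] rot [ 3.142  0.    -0.078] q6 2.067 open 0.09822388932846633
delta cm [-0.46  0.7   0.13]
turn -0.0
```

View pics/w4.png

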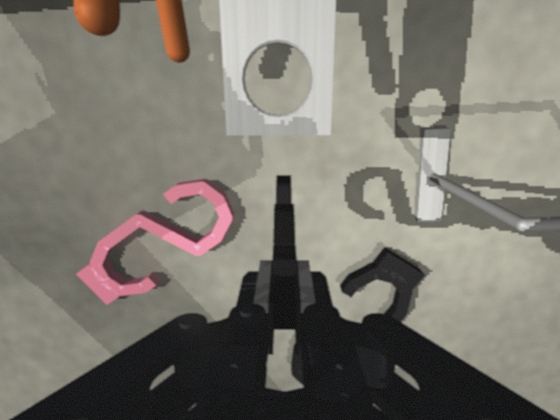

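The hole is at (553.2, 204.1) with R 17.3 mm, matching the 34 mm given, and the plate top is at 145. The hook hangs in line with it. I'll insert level now.

Emit:
play_rows(
  steps=[
    {"delta_pos":[0.8,-0.2,0],"yaw":0,"jaw":0},
    {"delta_pos":[2,-0.2,0],"yaw":0,"jaw":0},
    {"delta_pos":[3.2,-0.2,0],"yaw":0,"jaw":0},
    {"delta_pos":[4.4,-0.2,0],"yaw":0,"jaw":0},
    {"delta_pos":[5.6,-0.2,0],"yaw":0,"jaw":0},
    {"delta_pos":[6.5,-0.2,0],"yaw":0,"jaw":0},
    {"delta_pos":[6.5,-0.2,0],"yaw":0,"jaw":0},
    {"delta_pos":[6.5,-0.2,0],"yaw":0,"jaw":0},
  ],
)

```text
clock: 8.4
eef_pos: [530.9, 205.4, 184.0]
tcp_rot: [3.141, 0.001, -0.079]
contact_force: [-0.3, 0.1, -0.6]
opening: 0.099
grasp_force: 59.4
```

```bash
python3 - <<'E'
from h import *
p,d=vision.grab_frame("side"); q,d2=vision.grab_frame("wrist")
a=cv2.resize(p[150:260,160:300,::-1],(560,440),interpolation=cv2.INTER_CUBIC); b=cv2.resize(q[0:300,180:380,::-1],(240,360))
o=np.zeros((440,800,3),np.uint8); o[:,:560]=a; o[:360,560:]=b; cv2.imwrite("pics/ins.png",o)
go([531.3,205.7,148],np.pi/2-.076); print(r.sense()["contact_force"])
E
```

```text
t 8.5 pos [530.6 205.5 184.1] rot [ 3.141e+00  1.000e-03 -7.800e-02] q6 2.016 open 0.09813355998139196
delta cm [ 0.08 -0.03  3.61]
turn -0.002
[ 0.43294488  0.24051732 -0.84405982]
```

View pics/ins.png

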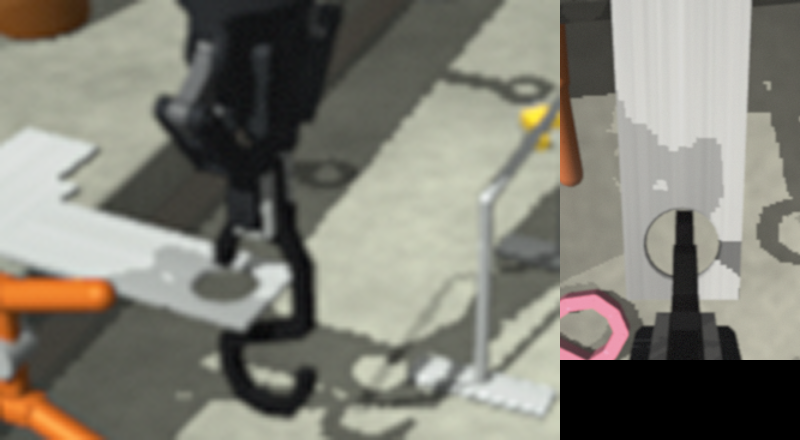

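The plate end is in the throat, with the tip above the hole and centred sideways. Lowering.

Emit:
play_rows(
  steps=[
    {"delta_pos":[0.05,0,0.5],"yaw":0,"jaw":0},
    {"delta_pos":[0.05,0,1],"yaw":0,"jaw":0},
    {"delta_pos":[0.05,0,1.5],"yaw":0,"jaw":0},
    {"delta_pos":[0.05,0,2],"yaw":0,"jaw":0},
    {"delta_pos":[0.05,0,2.5],"yaw":0,"jaw":0},
    {"delta_pos":[0.05,0,3],"yaw":0,"jaw":0},
    {"delta_pos":[0.05,0,3.4],"yaw":0,"jaw":0},
    {"delta_pos":[0.05,0,3.4],"yaw":0,"jaw":0},
  ],
)

```text
clock: 9.3
eef_pos: [531.2, 205.4, 149.6]
tcp_rot: [3.141, 0.001, -0.078]
contact_force: [0.7, 0.4, -1.5]
opening: 0.1
grasp_force: 59.4
```

Emit:
play_rows(
  steps=[
    {"delta_pos":[0,0,0.05],"yaw":0,"jaw":0},
    {"delta_pos":[0,0,0.1],"yaw":0,"jaw":0},
    {"delta_pos":[0,0,0.15],"yaw":0,"jaw":0},
    {"delta_pos":[0,0,0.2],"yaw":0,"jaw":0},
    {"delta_pos":[0,0,0.2],"yaw":0,"jaw":0},
    {"delta_pos":[0,0,0.2],"yaw":0,"jaw":0},
    {"delta_pos":[0,0,0.2],"yaw":0,"jaw":0},
    {"delta_pos":[0,0,0.2],"yaw":0,"jaw":0},
  ],
)

```text
clock: 10.1
eef_pos: [531.8, 205.6, 148.5]
tcp_rot: [-3.141, -0.0, -0.078]
contact_force: [0.2, -0.7, 1.7]
opening: 0.097
grasp_force: 59.7
```

```bash
python3 - <<'E'
from h import *
p,d=vision.grab_frame("side")
cv2.imwrite("pics/low.png",cv2.resize(p[150:260,160:300,::-1],(700,550),interpolation=cv2.INTER_CUBIC))
E
```

```text
(no output)
```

View pics/low.png

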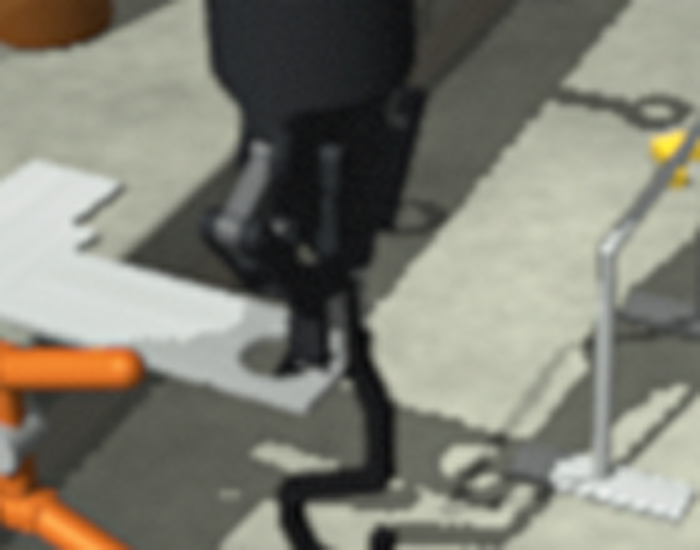

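The tip is through the hole and the force shows the bend resting on the plate. I'll release gently, then rise.

Emit:
play_rows(
  steps=[
    {"delta_pos":[0,0,0],"yaw":0,"jaw":12},
    {"delta_pos":[0,0,0],"yaw":0,"jaw":16},
    {"delta_pos":[0,0,0],"yaw":0,"jaw":22},
    {"delta_pos":[0,0,0],"yaw":0,"jaw":30},
    {"delta_pos":[0,0,0],"yaw":0,"jaw":38},
    {"delta_pos":[0,0,0],"yaw":0,"jaw":45},
    {"delta_pos":[0,0,0],"yaw":0,"jaw":45},
    {"delta_pos":[0,0,0],"yaw":0,"jaw":45},
  ],
  grip_force=20,
)

```text
clock: 10.95
eef_pos: [531.6, 205.5, 148.3]
tcp_rot: [-3.142, 0.0, -0.078]
contact_force: [-0.0, 0.3, -0.6]
opening: 0.448
grasp_force: 0.0
```

Emit:
play_rows(
  steps=[
    {"delta_pos":[0,0,-0.5],"yaw":0,"jaw":45},
    {"delta_pos":[0,0,-1.5],"yaw":0,"jaw":45},
    {"delta_pos":[0,0,-3],"yaw":0,"jaw":45},
    {"delta_pos":[0,0,-5],"yaw":0,"jaw":45},
    {"delta_pos":[0,0,-8],"yaw":0,"jaw":45},
    {"delta_pos":[0,0,-11],"yaw":0,"jaw":45},
    {"delta_pos":[0,0,-12],"yaw":0,"jaw":45},
    {"delta_pos":[0,0,-12],"yaw":0,"jaw":45},
  ],
)

```text
clock: 11.75
eef_pos: [532.5, 205.8, 270.4]
tcp_rot: [-3.14, -0.003, -0.078]
contact_force: [0.0, -0.0, 0.0]
opening: 0.447
grasp_force: 0.0
```

Emit:
play_rows(
  steps=[
    {"delta_pos":[-1,0,0],"yaw":0,"jaw":45},
    {"delta_pos":[-3,0,0],"yaw":0,"jaw":45},
    {"delta_pos":[-4,0,0],"yaw":0,"jaw":45},
    {"delta_pos":[-4,0,0],"yaw":0,"jaw":45},
    {"delta_pos":[-4,0,0],"yaw":0,"jaw":45},
    {"delta_pos":[-4,0,0],"yaw":0,"jaw":45},
    {"delta_pos":[-4,0,0],"yaw":0,"jaw":45},
    {"delta_pos":[-4,0,0],"yaw":0,"jaw":45},
  ],
)

```text
clock: 12.55
eef_pos: [492.1, 208.6, 268.2]
tcp_rot: [3.142, 0.0, -0.078]
contact_force: [0.4, 0.0, 0.2]
opening: 0.451
grasp_force: 0.0
```

```bash
python3 - <<'E'
from h import *
p,d=vision.grab_frame("side"); q,d2=vision.grab_frame("wrist")
a=cv2.resize(p[160:270,160:300,::-1],(510,400),interpolation=cv2.INTER_CUBIC); b=cv2.resize(q[0:400,140:430,::-1],(290,400))
cv2.imwrite("pics/fin.png",np.hstack([a,b]))
c=cloud("wrist",d2>0,d2); m=(c[:,2]>150)&(c[:,2]<172)&(abs(c[:,0]-531)<40)&(abs(c[:,1]-205)<30); k=c[m]
print("crown",m.sum(),k.min(0).round(1),k.max(0).round(1),cv2.minAreaRect(k[:,:2].astype(np.float32)))
print(r.sense()["clock"])
E
```

```text
crown 698 [514.7 198.4 150. ] [550.2 210.5 167.1] ((532.3954467773438, 204.469970703125), (9.518170356750488, 35.091243743896484), 85.4109115600586)
12.65
```

View pics/fin.png

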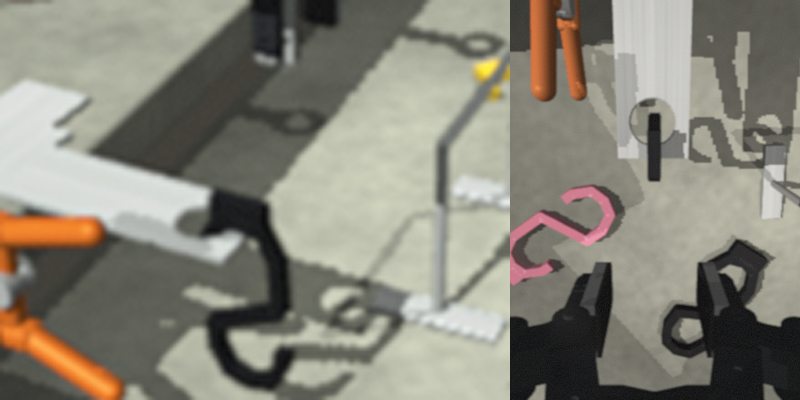

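The hook hangs upright from the scraper's end with its tip through the hole, and the gripper is clear. I'll let it settle, then hand in.

Emit:
play_rows(
  steps=[
    {"delta_pos":[0,0,0],"yaw":0,"jaw":45},
    {"delta_pos":[0,0,0],"yaw":0,"jaw":45},
    {"delta_pos":[0,0,0],"yaw":0,"jaw":45},
    {"delta_pos":[0,0,0],"yaw":0,"jaw":45},
    {"delta_pos":[0,0,0],"yaw":0,"jaw":45},
    {"delta_pos":[0,0,0],"yaw":0,"jaw":45},
    {"delta_pos":[0,0,0],"yaw":0,"jaw":45},
    {"delta_pos":[0,0,0],"yaw":0,"jaw":45},
  ],
)

```text
clock: 13.45
eef_pos: [491.7, 208.6, 268.3]
tcp_rot: [-3.142, 0.0, -0.078]
contact_force: [0.3, -0.3, 0.3]
opening: 0.448
grasp_force: 0.0
```

```bash
python3 -c "
from rig import r
print(r.sign_off())"
```

```text
the job is handed in; nothing more can be done
None
```

The small black S-hook now hangs freely from the scraper's free end, its tip down through the hole, the gripper clear and the spanner untouched; I handed it in at about 13.5 s, and no verdict came back.

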